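# Fit the soaked filter cartridge, put the dry ones back

### The arm

A 6-joint arm with a two-finger parallel gripper is mounted at the origin on the work surface. World frame = base frame: x ahead of the robot, y to its left, z up, the work surface at z = 0. Lengths are in m, angles in degrees, forces in N, time in s.
With the tool pointing down it reaches from about 0.35 to 0.875 m from the base axis. Payload 4.2 kg.
Tool frame: the origin (TCP) lies on the centre line of the jaws, within the pads' length; the fingertips stand tip_reach ahead of it and the grasp point (between the pads) is the TCP (tip_reach is the distance from the TCP to the fingertips, in m); z points along the fingers, y is the line along which they close (so a half turn about z gives the same grasp; the last joint's range is limited). The gripper opens to 87 mm and grips with 3 to 60 N. Pads are 19 mm wide; open, the fingers measure 117 mm over their backs; the gripper's body (75 mm by 190 mm) begins 51 mm behind the grasp point.
Start: joints at [87.869, 22.042, 0.453, 0, -68.411, -14.817], TCP at [0.182, 0.598, 0.242] pointing down, gripper open.
Joint ranges: [-179.83, 179.83], [-69.29, 118.12], [-61.27, 80.66], [-181.25, 117.63], [-171.15, -9.14], [-177.46, 177.46]. Speed limits (degrees/s): [159.86, 159.86, 180, 180, 180, 180].

### API

Orientations are given as a 3x3 rotation matrix whose columns are the frame's x, y, z axes.
In Python, from station import sense, capture, finish_job, tip_reach gives the robot as it stands.
- The arm moves only by the tool arm_command, never from a script. Its argument "deltas" is a list of rows, each a list of 7 numbers: the turn, a rotation vector about the tool's x, y, z in rad, then the shift along the tool's x, y, z in cm, then the closure, from -1 (fully open) to 1 (shut), so that 0 is half open. In form: [[rx, ry, rz, dx, dy, dz, hand], ...]. A call has 1 to 8 rows; each row is the pose to reach, as a shift and turn from the pose commanded when the call began, along the tool's axes at that moment; what a row does not reach only later rows make up. A row lasts 1/12 s, in which the tool goes at most 41.7 mm and 7.16 degrees, less where a joint would pass 70% of its speed; a pose out of reach is approached as far as the arm can. A call with a gripper value outside its range is refused whole. The fingers move at their own pace and stop on an object; the grip force is fixed at half the most. Time passes only in rows, so rows that repeat a pose let the fingers close. It gives the time, the measured TCP pose, the force, the opening and the grip force at its end, in the units of the state.
- sense(): the state, without advancing time (a new reading comes with each control period).
- capture(name): name is "side" or "top" or "wrist"; returns a dict with "pixels" (384x512x3 uint8, blue, green, red), "fovy" (degrees; the focal length in pixels is half the picture's height over the tangent of half this angle, whatever the lens; pixels are square), "cx", "cy" (the principal point, pixels), "k1" (the pictures are not rectified: a ray, as slopes to the right and down, at radius r is drawn at 1 + k1 r^2 times it, then the intrinsics apply), "rvec" (rotation vector, rad) and "tvec" (3), from world to camera coordinates, as OpenCV has them. Camera axes: x right, y down, z forward; pixel columns grow to the right and rows downward; lengths in m; the calibration is good to about 2 mm. A picture is of the moment at which its call begins. There is no depth.
- finish_job(): hands the job in; it is judged then, once.
The state is a dict: "time_s": time; "joints": joint angles; "joint_velocities": joint speeds; "effort": joint torques, N m; "tcp_pos": TCP position; "ee_rot": TCP orientation; "wrist_force": force on the tool from outside, world axes, zero at the start; "moment": the same for the moment, N m; "gripper_width": opening from 0.0 (shut) to 1.0 (fully open); "gripper_force": force on a finger pad.
Only numpy, scipy, OpenCV 4.12 (cv2) and the standard library are available. Lean on these libraries where they do the work, as an engineer would, in place of code of your own. Each camera call takes 0.05 s, during which the arm holds its last target. There are 200 camera calls.

### The job

Three sealed water-filter cartridges look alike, but one has been soaked and is clearly heavier: lift them just clear to feel which, and never raise any by more than 20 cm. Lower the soaked one into the well of the filter station, press it down on its sprung seat with about 10 N (never over 20 N) for half a second and let go, and stand both dry ones upright in the stock tray. Set things down gently without dropping them, and leave everything else where it is.

Things in the scene. Friction and masses are not known exactly. Their poses are not given: they have to be found in the camera images.
- cart_a: one of three look-alike sealed water-filter cartridges, standing on the counter: stiff white cylinder with grey end bands, diameter 62 mm, 110 mm tall; origin at the centre of its underside, z up. Dry it weighs 0.12 kg (1.2 N), soaked 0.35 kg (3.4 N), each within 12 %; exactly one of the three is soaked, and no name, look or place tells which. Its inside rattles slightly
- cart_b: one of three look-alike sealed water-filter cartridges, standing on the counter: stiff white cylinder with grey end bands, diameter 62 mm, 110 mm tall; origin at the centre of its underside, z up. Dry it weighs 0.12 kg (1.2 N), soaked 0.35 kg (3.4 N), each within 12 %; exactly one of the three is soaked, and no name, look or place tells which. Its inside rattles slightly
- cart_c: one of three look-alike sealed water-filter cartridges, standing on the counter: stiff white cylinder with grey end bands, diameter 62 mm, 110 mm tall; origin at the centre of its underside, z up. Dry it weighs 0.12 kg (1.2 N), soaked 0.35 kg (3.4 N), each within 12 %; exactly one of the three is soaked, and no name, look or place tells which. Its inside rattles slightly
- well: filter station: fixed black block 120 x 120 mm, 55 mm high, with one round chamfered hole in its middle, the well, 70 mm wide; origin at the centre of the underside, z up; it stands left or right of the cartridges, slightly turned
- well_mouth (a point): centre of the mouth of the well, level with the top of the block, 55 mm above the counter. Down in the well lies a level grey seat plate on a spring of 1.2 N per mm with 18 mm of travel, then a hard stop; unloaded, the plate lies 19 to 37 mm below the mouth, differently each time, and its height is not reported
- tray: the stock tray: fixed open white tray, 270 mm along its own x, 110 mm along its own y, walls 30 mm high and 5 mm thick, floor 5 mm above the counter; room for two cartridges side by side along x, e.g. 62 mm either side of the middle; origin at the centre of the underside; it may stand left or right
- teaspoon: bystander: steel teaspoon 140 mm long lying flat among the cartridges; origin at its underside
- tub: bystander: small white round tub, 40 mm across, 42 mm tall, among the cartridges; origin at the centre of its underside
- mug: bystander: white mug, 80 mm across, 90 mm tall, behind the cartridges; origin at the centre of its underside
- jar: bystander: amber glass jar, 72 mm across, 110 mm tall, behind the cartridges; origin at the centre of its underside

How it is judged:
By the outcome, as a careful person would: the job done as asked, in the order asked, and still so for the second after the job is handed in, with the robot touching nothing.
It also fails if it takes over 72 s, if anything falls off the work surface, if the arm or the gripper's body presses on something with over 40 N, if the wrist force passes 120 N, or if a joint passes its speed limit or range.

## Working session

There is one attempt and no reset: what is moved stays moved. The work goes in short steps, Python scripts to look and compute and a tool call to move; the robot and the scene stay as the last step left them, time stands still between calls to the robot, and variables do not carry over. Pictures are saved under pics/ and viewed, at most 10 in all, crops included, and the job is handed in when it is done.

Besides the shell and the picture viewer there is one more tool, called after ">>>" as name(argument=value, ...), one argument or row to a line, values as JSON. arm_command: Moves the arm, as the interface text tells. Its arguments: {"type":"object","properties":{"deltas":{"type":"array"}},"required":["deltas"]}

```bash
mkdir -p pics
cat > h.py <<'E'
import numpy as np, cv2
from station import sense, capture, finish_job, tip_reach
def K(c):
    h,w=c["pixels"].shape[:2]; f=h/2/np.tan(np.radians(c["fovy"])/2)
    return np.array([[f,0,c["cx"]],[0,f,c["cy"]],[0,0,1.]]), np.array([c["k1"],0,0,0,0.])
def proj(c,P):
    k,d=K(c); return cv2.projectPoints(np.array(P,float).reshape(-1,3),np.array(c["rvec"],float),np.array(c["tvec"],float),k,d)[0].reshape(-1,2)
def ray(c,uv,z):
    k,d=K(c); n=cv2.undistortPoints(np.array(uv,float).reshape(-1,1,2),k,d).reshape(-1,2)
    R=cv2.Rodrigues(np.array(c["rvec"],float))[0]; o=-R.T@np.array(c["tvec"],float)
    D=np.c_[n,np.ones(len(n))]@R
    return o+D*((z-o[2])/D[:,2])[:,None]
E
python3 - <<'E'
from h import *
s=sense(); print({k:np.round(v,3).tolist() for k,v in s.items()}, tip_reach)
a=[]
for n in("top","side"):
    c=capture(n); k,d=K(c); R=cv2.Rodrigues(np.array(c["rvec"],float))[0]
    print(n,k[0,0],c["k1"],(-R.T@np.array(c["tvec"])).round(3),R[2].round(2))
    np.save(n+"0.npy",c,allow_pickle=True)
    cv2.imwrite(f"pics/{n}0.png",cv2.resize(c["pixels"],(800,600)))
E
```

```text
{'time_s': 0.0, 'joints': [87.87, 22.089, 0.38, -0.026, -68.412, -14.816], 'joint_velocities': [0.012, -0.035, -0.037, -0.102, 0.155, 0.023], 'effort': [0.001, -39.067, 18.74, 4.22, 0.011, -0.0], 'tcp_pos': [0.182, 0.597, 0.24], 'ee_rot': [[0.957, -0.292, -0.001], [-0.292, -0.957, -0.002], [0.0, 0.002, -1.0]], 'wrist_force': [-0.119, -0.141, -0.163], 'moment': [-0.016, 0.012, -0.0], 'gripper_force': 0.0, 'gripper_width': 1.0} 0.019
top 398.6836358497509 -0.11876377100358157 [0.364 0.004 1.159] [ 0.18  0.01 -0.98]
side 425.3394571099333 -0.01304138889288474 [ 0.087 -0.606  0.588] [ 0.52  0.66 -0.55]
```

View pics/top0.png

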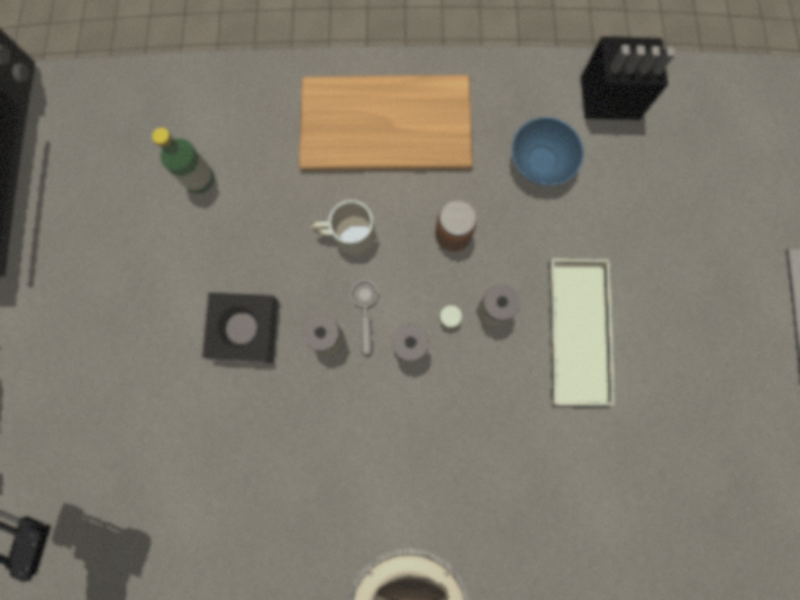

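View pics/side0.png

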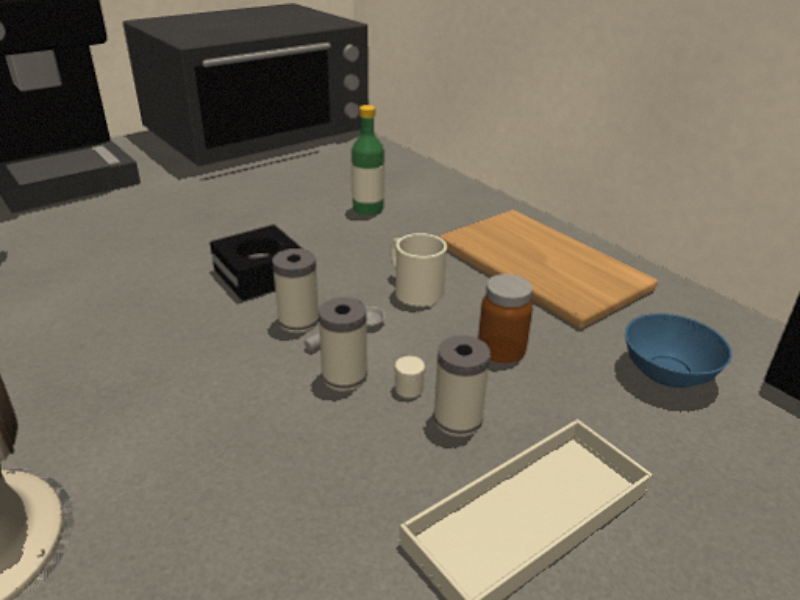

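Top view (800×600 scaling): cartridge tops are at about (320,333), (410,342) and (501,302). The well is at (241,328), tray (551–613, 259–406), tub (451,316), spoon (365,290–352), mug (350,222) and jar (457,220). The side view agrees.

Run:
```python
from h import *
T=np.load("top0.npy",allow_pickle=True).item(); S=np.load("side0.npy",allow_pickle=True).item()
def dark(c,u,v,r=7):
    u=int(u*.64);v=int(v*.64); g=cv2.cvtColor(c["pixels"],cv2.COLOR_BGR2GRAY)[v-r:v+r+1,u-r:u+r+1].astype(float)
    w=np.clip(np.percentile(g,50)*.75-g,0,None); yy,xx=np.mgrid[-r:r+1,-r:r+1]
    return [u+(w*xx).sum()/w.sum(), v+(w*yy).sum()/w.sum()]
for t,s in(((320,333),(294,258)),((410,342),(342,310)),((502,302),(464,350))):
    print(ray(T,dark(T,*t),.11).round(4)[0], ray(S,dark(S,*s,5),.11).round(4)[0])
g=cv2.cvtColor(T["pixels"],cv2.COLOR_BGR2GRAY)
def rect(m,z):
    cs=cv2.findContours(m.astype(np.uint8),cv2.RETR_EXTERNAL,cv2.CHAIN_APPROX_NONE)[0]
    c=max(cs,key=cv2.contourArea); P=ray(T,c.reshape(-1,2),z)[:,:2]
    print(cv2.minAreaRect((P*1000).astype(np.float32)),cv2.boundingRect(c))
m=np.zeros_like(g); m[150:275,340:405]=1
rect((m>0)&(g>140),.03)
m=np.zeros_like(g); m[180:240,120:184]=1
rect((m>0)&(g<52),.055)
# well mouth: brighter seat / dark hole inside ; tub
m=np.zeros_like(g); m[190:215,278:300]=1; rect((m>0)&(g>140),.042)
# seat ellipse
m=np.zeros_like(g); m[195:225,140:168]=1; rect((m>0)&(g>52),.03)
for n,p,z in(("mug",(350,222),.09),("jar",(457,218),.11),("spoon1",(366,353),0),("spoon2",(364,284),0),("tub",(451,316),.042)): print(n,ray(T,np.array(p)*.64,z)[0].round(3))
b=g[180:240,120:184]; cv2.imwrite("pics/well.png",cv2.resize(T["pixels"][175:245,120:300],None,fx=4.4,fy=4.4,interpolation=cv2.INTER_CUBIC))
```

```text
[0.4894 0.1481 0.11  ] [0.4887 0.1496 0.11  ]
[ 0.4721 -0.005   0.11  ] [ 0.4713 -0.0037  0.11  ]
[ 0.5404 -0.1622  0.11  ] [ 0.5395 -0.161   0.11  ]
((500.2733154296875, -323.5369567871094), (113.83414459228516, 272.6542663574219), 88.38081359863281) (353, 165, 41, 95)
((513.053955078125, 319.2845764160156), (51.225128173828125, 77.62648010253906), 57.51238250732422) (138, 194, 25, 29)
((527.2698364257812, -78.63631439208984), (39.82781982421875, 37.16379165649414), 89.64835357666016) (281, 195, 15, 14)
((507.66937255859375, 306.513427734375), (84.15214538574219, 79.7549819946289), 0.059297144412994385) (140, 195, 28, 30)
mug [0.689 0.1   0.09 ]
jar [ 0.689 -0.089  0.11 ]
spoon1 [0.462 0.076 0.   ]
spoon2 [0.593 0.08  0.   ]
tub [ 0.525 -0.08   0.042]
```

View pics/well.png

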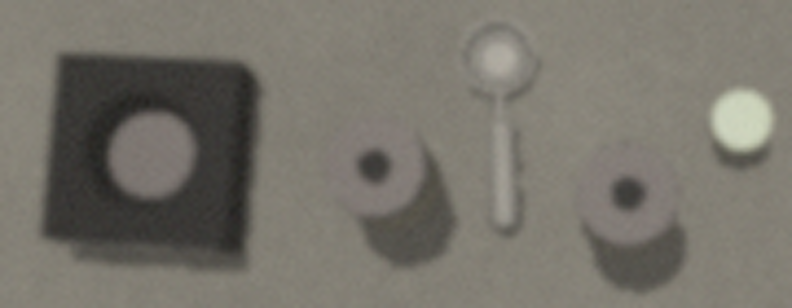

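The crop shows the well block with its seat disc at about (152,155), not centred because of parallax. I'll rotate the tool into line with the world axes and go over the well to measure it close up.

>>> arm_command(
  deltas=[
    [0,0,-0.1,3,1.5,0,-1],
    [0,0,-0.2,6.5,3,0,-1],
    [0,0,-0.297,10,4.9,0,-1],
    [0,0,-0.297,13.7,6.7,0,-1],
    [0,0,-0.297,17.4,8.5,0,-1],
    [0,0,-0.297,21.1,10.3,0,-1],
    [0,0,-0.297,24.6,12,0,-1],
    [0,0,-0.297,24.6,12,0,-1],
  ],
)

```text
time_s: 0.77
tcp_pos: [0.3857, 0.4068, 0.2412]
ee_rot: [[1.0, -0.005, -0.001], [-0.005, -1.0, -0.002], [-0.001, 0.002, -1.0]]
wrist_force: [-1.1, 1.4, -0.3]
gripper_width: 0.996
gripper_force: 0.0
```

Run:
```python
from h import *
s=sense(); print({k:np.round(s[k],4).tolist() for k in("time_s","tcp_pos","ee_rot","wrist_force","joints")})
c=capture("wrist");R=cv2.Rodrigues(np.array(c["rvec"],float))[0]
print((-R.T@np.array(c["tvec"])).round(3),R[2].round(2),c["k1"],K(c)[0][0,0]); np.save("w0.npy",c,allow_pickle=True)
cv2.imwrite("pics/w0.png",cv2.resize(c["pixels"],(800,600)))
```

```text
{'time_s': 0.7667, 'tcp_pos': [0.3857, 0.4068, 0.2412], 'ee_rot': [[1.0, -0.0052, -0.0005], [-0.0052, -1.0, -0.0022], [-0.0005, 0.0022, -1.0]], 'wrist_force': [-1.0892, 1.4144, -0.2685], 'joints': [63.1048, 15.8514, -8.7291, 0.0321, -65.5452, 26.5819]}
[0.464 0.407 0.385] [-0.28 -0.   -0.96] -0.0907637876972068 339.74766880748285
```

View pics/w0.png

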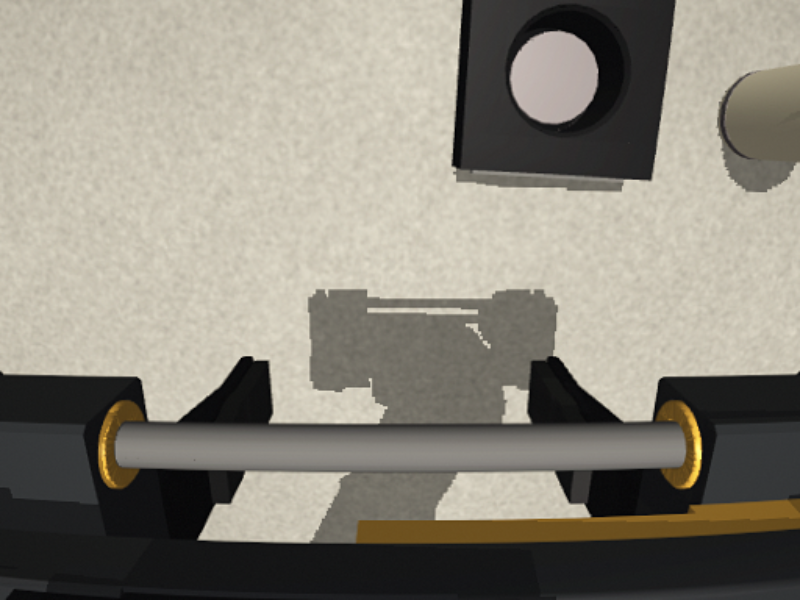

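The wrist view shows the well mouth at about (568,70), the seat disc at (554,77) and cart A on the right edge. I'll move so the well is centred.

>>> arm_command(
  deltas=[
    [0,0,0,2,3,0,-1],
    [0,0,0,4,6,0,-1],
    [0,0,0,5.5,9,0,-1],
    [0,0,0,5.5,9,0,-1],
    [0,0,0,5.5,9,0,-1],
    [0,0,0,5.5,9,0,-1],
  ],
)

```text
time_s: 1.32
tcp_pos: [0.4373, 0.322, 0.2414]
ee_rot: [[1.0, 0.002, -0.0], [0.002, -1.0, 0.0], [-0.0, -0.0, -1.0]]
wrist_force: [0.1, 0.4, -0.9]
gripper_width: 1.001
gripper_force: 0.0
```

Run:
```python
from h import *
s=sense(); print({k:np.round(s[k],4).tolist() for k in("time_s","tcp_pos","ee_rot","wrist_force")})
c=capture("wrist"); np.save("w1.npy",c,allow_pickle=True)
# block rectangle rectified on z=.055 : 0.25mm/px around predicted centre
C=np.array([.513,.312]); n=480; xs=np.linspace(-.09,.09,n)
P=np.array([[C[0]-a,C[1]-b,.055] for a in xs for b in xs])
uv=proj(c,P).reshape(n,n,2).astype(np.float32)
im=cv2.remap(c["pixels"],uv[...,0],uv[...,1],cv2.INTER_LINEAR)
cv2.imwrite("rect.png",im)
g=cv2.cvtColor(im,cv2.COLOR_BGR2GRAY); print(np.percentile(g,[2,10,30,50,70,90]))
cv2.imwrite("pics/rect.png",cv2.convertScaleAbs(im,alpha=2))
```

```text
{'time_s': 1.3167, 'tcp_pos': [0.4373, 0.322, 0.2414], 'ee_rot': [[1.0, 0.0017, -0.0002], [0.0017, -1.0, 0.0001], [-0.0002, -0.0001, -1.0]], 'wrist_force': [0.051, 0.3714, -0.8622]}
[  0.  44.  61. 207. 215. 222.]
```

View pics/rect.png

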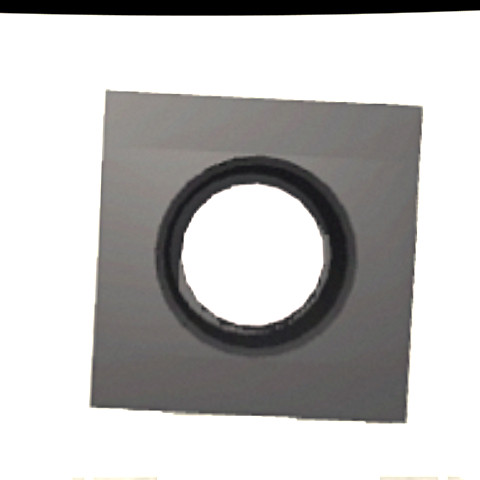

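The rectified picture shows a square block with corners (106,91), (422,106), (407,422), (90,406), side 119 mm as expected. The hole is centred at (256,256), which puts the well at (0.5067, 0.3057). Next is cart A.

>>> arm_command(
  deltas=[
    [0,0,0,1,3.5,0,-1],
    [0,0,0,2,7,0,-1],
    [0,0,0,3,10.5,0,-1],
    [0,0,0,4,14,0,-1],
    [0,0,0,5.2,17.2,3,-1],
    [0,0,0,5.2,17.2,6,-1],
    [0,0,0,5.2,17.2,8,-1],
    [0,0,0,5.2,17.2,8,-1],
  ],
)

```text
time_s: 2.03
tcp_pos: [0.487, 0.1486, 0.1572]
ee_rot: [[1.0, 0.001, -0.009], [0.001, -1.0, -0.004], [-0.009, 0.004, -1.0]]
wrist_force: [-0.9, -0.7, -0.7]
gripper_width: 1.001
gripper_force: 0.0
```

>>> arm_command(
  deltas=[
    [0,0,0,0,0,3,-1],
    [0,0,0,0,0,6,-1],
    [0,0,0,0,0,8.2,-1],
    [0,0,0,0,0,8.2,-1],
  ],
)

```text
time_s: 2.37
tcp_pos: [0.4877, 0.1497, 0.0766]
ee_rot: [[1.0, 0.003, -0.006], [0.003, -1.0, -0.004], [-0.006, 0.004, -1.0]]
wrist_force: [-0.2, -0.1, -0.2]
gripper_width: 1.0
gripper_force: 0.0
```

```bash
cat > st.py <<'E'
from h import *
s=sense(); print({k:np.round(s[k],4).tolist() for k in("time_s","tcp_pos","wrist_force","moment","gripper_width","gripper_force")})
E
python3 st.py
python3 - <<'E'
from h import *
c=capture("wrist"); cv2.imwrite("pics/ga.png",c["pixels"])
E
```

```text
{'time_s': 2.3667, 'tcp_pos': [0.4877, 0.1497, 0.0766], 'wrist_force': [-0.1795, -0.1374, -0.1662], 'moment': [-0.0819, 0.1103, -0.0211], 'gripper_width': 1.0003, 'gripper_force': 0.0}
```

View pics/ga.png

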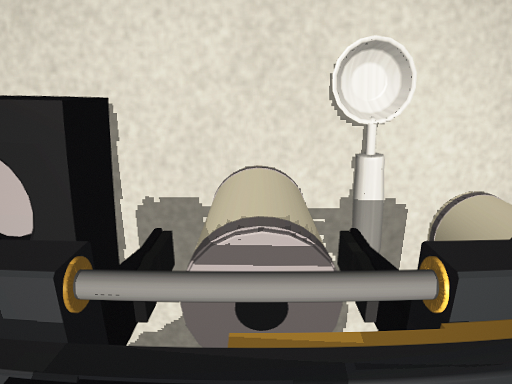

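Cart A sits centred between the pads (centre about (262,300)). Closing.

>>> arm_command(
  deltas=[
    [0,0,0,0,0,0,0.3],
    [0,0,0,0,0,0,1],
    [0,0,0,0,0,0,1],
    [0,0,0,0,0,0,1],
    [0,0,0,0,0,0,1],
    [0,0,0,0,0,0,1],
    [0,0,0,0,0,0,1],
    [0,0,0,0,0,0,1],
  ],
)

```text
time_s: 3.08
tcp_pos: [0.4903, 0.1495, 0.0803]
ee_rot: [[1.0, 0.001, 0.001], [0.001, -1.0, 0.0], [0.001, -0.0, -1.0]]
wrist_force: [-0.9, -0.8, 6.6]
gripper_width: 0.701
gripper_force: 29.9
```

>>> arm_command(
  deltas=[
    [0,0,0,0,0,-1,1],
    [0,0,0,0,0,-2,1],
    [0,0,0,0,0,-3,1],
    [0,0,0,0,0,-3,1],
    [0,0,0,0,0,-3,1],
    [0,0,0,0,0,-3,1],
    [0,0,0,0,0,-3,1],
    [0,0,0,0,0,-3,1],
  ],
)

```text
time_s: 3.75
tcp_pos: [0.4894, 0.1493, 0.109]
ee_rot: [[1.0, 0.001, -0.001], [0.001, -1.0, -0.001], [-0.001, 0.001, -1.0]]
wrist_force: [0.6, -0.1, -0.5]
gripper_width: 0.699
gripper_force: 29.9
```

```bash
python3 st.py
```

```text
{'time_s': 3.75, 'tcp_pos': [0.4894, 0.1493, 0.109], 'wrist_force': [0.6004, -0.1169, -0.5487], 'moment': [-0.0871, -0.0225, 0.0249], 'gripper_width': 0.6989, 'gripper_force': 29.9269}
```

>>> arm_command(
  deltas=[
    [0,0,0,0,0,0,1],
    [0,0,0,0,0,0,1],
    [0,0,0,0,0,0,1],
    [0,0,0,0,0,0,1],
  ],
)

```text
time_s: 4.08
tcp_pos: [0.4898, 0.1494, 0.1094]
ee_rot: [[1.0, 0.001, -0.0], [0.001, -1.0, -0.0], [-0.0, 0.0, -1.0]]
wrist_force: [0.7, 0.1, -1.2]
gripper_width: 0.697
gripper_force: 29.9
```

>>> arm_command(
  deltas=[
    [0,0,0,0,0,0,1],
    [0,0,0,0,0,0,1],
    [0,0,0,0,0,0,1],
  ],
)

```text
time_s: 4.33
tcp_pos: [0.4898, 0.1495, 0.1095]
ee_rot: [[1.0, 0.001, -0.0], [0.001, -1.0, -0.0], [-0.0, 0.0, -1.0]]
wrist_force: [0.0, 0.3, -1.3]
gripper_width: 0.702
gripper_force: 29.9
```

>>> arm_command(
  deltas=[
    [0,0,0,0,0,0,1],
    [0,0,0,0,0,0,1],
  ],
)

```text
time_s: 4.5
tcp_pos: [0.4898, 0.1495, 0.1096]
ee_rot: [[1.0, 0.001, 0.0], [0.001, -1.0, 0.0], [0.0, -0.0, -1.0]]
wrist_force: [0.4, -0.6, -0.9]
gripper_width: 0.7
gripper_force: 29.9
```

A weighs about 1.1 N, so it is dry. I'll set it back and feel the middle one.

>>> arm_command(
  deltas=[
    [0,0,0,0,0,1,1],
    [0,0,0,0,0,2,1],
    [0,0,0,0,0,2.6,1],
    [0,0,0,0,0,2.8,1],
    [0,0,0,0,0,2.9,1],
    [0,0,0,0,0,3.0,1],
    [0,0,0,0,0,3.0,1],
    [0,0,0,0,0,3.0,1],
  ],
)

```text
time_s: 5.17
tcp_pos: [0.4892, 0.1487, 0.0804]
ee_rot: [[1.0, 0.002, -0.002], [0.002, -1.0, -0.002], [-0.002, 0.002, -1.0]]
wrist_force: [-4.6, -1.8, 8.9]
gripper_width: 0.699
gripper_force: 30.0
```

>>> arm_command(
  deltas=[
    [0,0,0,0,0,0,0.2],
    [0,0,0,0,0,0,-0.5],
    [0,0,0,0,0,0,-1],
    [0,0,0,0,0,0,-1],
    [0,0,0,0,0,0,-1],
    [0,0,0,0,0,-2,-1],
    [0,0,0,0,0,-5,-1],
    [0,0,0,0,0,-8,-1],
  ],
)

```text
time_s: 5.83
tcp_pos: [0.4892, 0.1491, 0.1594]
ee_rot: [[1.0, 0.001, -0.003], [0.001, -1.0, -0.002], [-0.003, 0.002, -1.0]]
wrist_force: [1.7, 0.8, 0.0]
gripper_width: 0.993
gripper_force: 0.0
```

>>> arm_command(
  deltas=[
    [0,0,0,0,0.5,0,-1],
    [0,0,0,-0.5,4,0,-1],
    [0,0,0,-1,8,0,-1],
    [0,0,0,-1.5,12,0,-1],
    [0,0,0,-1.8,15.4,0,-1],
    [0,0,0,-1.8,15.4,0,-1],
    [0,0,0,-1.8,15.4,0,-1],
  ],
)

```text
time_s: 6.42
tcp_pos: [0.4717, -0.0061, 0.1593]
ee_rot: [[1.0, -0.002, -0.0], [-0.002, -1.0, -0.0], [-0.0, 0.0, -1.0]]
wrist_force: [-0.1, 0.8, -0.8]
gripper_width: 1.001
gripper_force: 0.0
```

```bash
python3 - <<'E'
from h import *
c=capture("wrist"); cv2.imwrite("pics/gb.png",c["pixels"])
E
python3 st.py
```

```text
{'time_s': 6.4667, 'tcp_pos': [0.4721, -0.0051, 0.1594], 'wrist_force': [0.73, 1.2768, -0.12], 'moment': [-0.0039, -0.0614, -0.0265], 'gripper_width': 1.0041, 'gripper_force': 0.0}
```

View pics/gb.png

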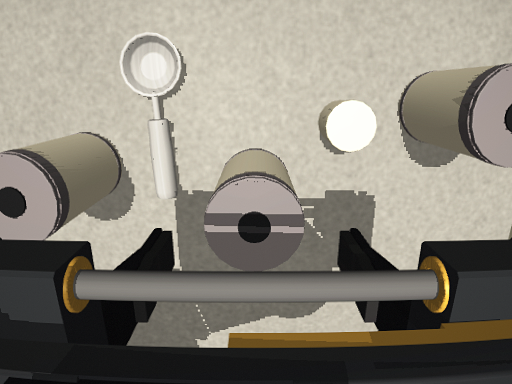

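A is standing again on the left, and B is centred at (254,225) between the fingers. Grip and lift B.

>>> arm_command(
  deltas=[
    [0,0,0,0,0,3,-1],
    [0,0,0,0,0,6,-1],
    [0,0,0,0,0,7.9,-1],
    [0,0,0,0,0,7.9,-1],
    [0,0,0,0,0,7.9,0.3],
    [0,0,0,0,0,7.9,1],
    [0,0,0,0,0,7.9,1],
    [0,0,0,0,0,7.9,1],
  ],
)

```text
time_s: 7.13
tcp_pos: [0.473, -0.004, 0.0819]
ee_rot: [[1.0, 0.002, 0.003], [0.002, -1.0, 0.001], [0.003, -0.001, -1.0]]
wrist_force: [-0.3, 0.6, -0.5]
gripper_width: 0.78
gripper_force: 0.0
```

>>> arm_command(
  deltas=[
    [0,0,0,0,0,0,1],
    [0,0,0,0,0,0,1],
    [0,0,0,0,0,0,1],
    [0,0,0,0,0,-1,1],
    [0,0,0,0,0,-2,1],
    [0,0,0,0,0,-3,1],
    [0,0,0,0,0,-3,1],
    [0,0,0,0,0,-3,1],
  ],
)

```text
time_s: 7.8
tcp_pos: [0.4715, -0.0046, 0.1102]
ee_rot: [[1.0, 0.001, -0.0], [0.001, -1.0, 0.0], [-0.0, -0.0, -1.0]]
wrist_force: [-0.6, 1.4, -3.5]
gripper_width: 0.708
gripper_force: 30.0
```

>>> arm_command(
  deltas=[
    [0,0,0,0,0,0,1],
    [0,0,0,0,0,0,1],
    [0,0,0,0,0,0,1],
    [0,0,0,0,0,0,1],
  ],
)

```text
time_s: 8.13
tcp_pos: [0.4717, -0.0046, 0.11]
ee_rot: [[1.0, 0.001, -0.001], [0.001, -1.0, -0.0], [-0.001, 0.0, -1.0]]
wrist_force: [-0.1, -0.3, -3.6]
gripper_width: 0.705
gripper_force: 30.0
```

>>> arm_command(
  deltas=[
    [0,0,0,0,0,0,1],
    [0,0,0,0,0,0,1],
    [0,0,0,0,0,0,1],
  ],
)

```text
time_s: 8.38
tcp_pos: [0.472, -0.0046, 0.1105]
ee_rot: [[1.0, 0.001, -0.0], [0.001, -1.0, -0.0], [-0.0, 0.0, -1.0]]
wrist_force: [-0.3, -0.1, -3.2]
gripper_width: 0.711
gripper_force: 30.0
```

>>> arm_command(
  deltas=[
    [0,0,0,0,0,0,1],
    [0,0,0,0,0,0,1],
  ],
)

```text
time_s: 8.55
tcp_pos: [0.472, -0.0045, 0.1106]
ee_rot: [[1.0, 0.001, 0.0], [0.001, -1.0, 0.0], [0.0, -0.0, -1.0]]
wrist_force: [0.7, 0.4, -3.4]
gripper_width: 0.71
gripper_force: 30.0
```

B weighs about 3.4 N, so it is the soaked one. I'll raise it and carry it to the well.

>>> arm_command(
  deltas=[
    [0,0,0,0,0,-2,1],
    [0,0,0,0,0,-5,1],
    [0,0,0,0,0,-8,1],
    [0,0,0,0,0,-10.5,1],
    [0,0,0,0,0,-11.4,1],
    [0,0,0,0.3,-2,-11.4,1],
    [0,0,0,0.7,-5,-11.4,1],
    [0,0,0,1,-8,-11.4,1],
  ],
)

```text
time_s: 9.22
tcp_pos: [0.4813, 0.0758, 0.2238]
ee_rot: [[1.0, -0.001, -0.001], [-0.001, -1.0, 0.0], [-0.001, -0.0, -1.0]]
wrist_force: [-0.4, -0.2, -4.5]
gripper_width: 0.706
gripper_force: 30.0
```

>>> arm_command(
  deltas=[
    [0,0,0,0.3,-3.2,0,1],
    [0,0,0,0.6,-6.6,0,1],
    [0,0,0,1,-10,0,1],
    [0,0,0,1.5,-14,0,1],
    [0,0,0,2,-18,0,1],
    [0,0,0,2.5,-21.5,0,1],
    [0,0,0,2.5,-23,0,1],
    [0,0,0,2.5,-23,0,1],
  ],
)

```text
time_s: 9.88
tcp_pos: [0.5062, 0.3088, 0.2223]
ee_rot: [[1.0, 0.004, -0.002], [0.004, -1.0, -0.001], [-0.002, 0.001, -1.0]]
wrist_force: [0.1, 0.8, -3.8]
gripper_width: 0.706
gripper_force: 30.0
```

>>> arm_command(
  deltas=[
    [0,0,0,0,0,0,1],
    [0,0,0,0,0,0,1],
    [0,0,0,0,0,0,1],
    [0,0,0,0,0,0,1],
  ],
)

```text
time_s: 10.22
tcp_pos: [0.5066, 0.3042, 0.2246]
ee_rot: [[1.0, -0.0, -0.0], [-0.0, -1.0, -0.0], [-0.0, 0.0, -1.0]]
wrist_force: [0.5, 0.0, -3.3]
gripper_width: 0.707
gripper_force: 30.0
```

Run:
```python
from h import *
s=sense(); p=s["tcp_pos"]; c=capture("wrist"); print(p.round(4) if hasattr(p,'round') else p, s["wrist_force"])
np.save("w2.npy",c,allow_pickle=True)
g=cv2.cvtColor(c["pixels"],cv2.COLOR_BGR2GRAY)
u=proj(c,[[p[0],p[1],p[2]+.029]])[0]; print("expected top centre px",u)
cv2.imwrite("pics/w2.png",c["pixels"])
```

```text
[0.5066 0.3042 0.2246] [ 4.80121878e-01  8.65899653e-04 -3.27359379e+00]
expected top centre px [254.73584839 300.42735117]
```

View pics/w2.png

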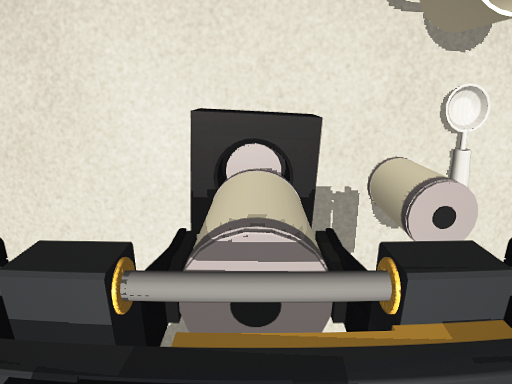

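B hangs centred in the jaws (hole at about (256,305), expected 300), with the well below it and A undisturbed on the right. Lowering.

>>> arm_command(
  deltas=[
    [0,0,0,0,-0.1,2,1],
    [0,0,0,0,-0.1,4.5,1],
    [0,0,0,0,-0.1,6.5,1],
    [0,0,0,0,-0.1,7.5,1],
    [0,0,0,0,-0.1,8,1],
    [0,0,0,0,-0.1,8,1],
    [0,0,0,0,-0.1,8,1],
  ],
)

```text
time_s: 10.85
tcp_pos: [0.5074, 0.3068, 0.1456]
ee_rot: [[1.0, 0.001, 0.002], [0.001, -1.0, 0.001], [0.002, -0.001, -1.0]]
wrist_force: [0.8, 0.2, -2.7]
gripper_width: 0.707
gripper_force: 30.0
```

>>> arm_command(
  deltas=[
    [0,0,0,0,0,0.4,1],
    [0,0,0,0,0,0.8,1],
    [0,0,0,0,0,1.2,1],
    [0,0,0,0,0,1.6,1],
    [0,0,0,0,0,2.0,1],
    [0,0,0,0,0,2.4,1],
    [0,0,0,0,0,2.4,1],
    [0,0,0,0,0,2.4,1],
  ],
)

```text
time_s: 11.52
tcp_pos: [0.5065, 0.3063, 0.1201]
ee_rot: [[1.0, 0.001, -0.001], [0.001, -1.0, -0.001], [-0.001, 0.001, -1.0]]
wrist_force: [-0.0, 0.7, -4.0]
gripper_width: 0.707
gripper_force: 30.0
```

>>> arm_command(
  deltas=[
    [0,0,0,0,0,0.2,1],
    [0,0,0,0,0,0.4,1],
    [0,0,0,0,0,0.6,1],
    [0,0,0,0,0,0.6,1],
    [0,0,0,0,0,0.6,1],
  ],
)

```text
time_s: 11.93
tcp_pos: [0.5066, 0.3064, 0.1144]
ee_rot: [[1.0, 0.001, -0.0], [0.001, -1.0, -0.0], [-0.0, 0.0, -1.0]]
wrist_force: [0.2, 0.0, -3.5]
gripper_width: 0.709
gripper_force: 30.0
```

>>> arm_command(
  deltas=[
    [0,0,0,0,0,0.2,1],
    [0,0,0,0,0,0.4,1],
    [0,0,0,0,0,0.6,1],
    [0,0,0,0,0,0.6,1],
    [0,0,0,0,0,0.6,1],
  ],
)

```text
time_s: 12.35
tcp_pos: [0.5065, 0.3064, 0.1083]
ee_rot: [[1.0, 0.001, -0.0], [0.001, -1.0, -0.0], [-0.0, 0.0, -1.0]]
wrist_force: [-0.0, 0.3, -3.4]
gripper_width: 0.71
gripper_force: 30.0
```

>>> arm_command(
  deltas=[
    [0,0,0,0,0,0.2,1],
    [0,0,0,0,0,0.4,1],
    [0,0,0,0,0,0.6,1],
    [0,0,0,0,0,0.6,1],
    [0,0,0,0,0,0.6,1],
  ],
)

```text
time_s: 12.77
tcp_pos: [0.5069, 0.3067, 0.1032]
ee_rot: [[1.0, 0.001, 0.001], [0.001, -1.0, 0.0], [0.001, -0.0, -1.0]]
wrist_force: [-0.5, -0.9, 1.4]
gripper_width: 0.707
gripper_force: 30.0
```

The seat has made contact (about 4.9 N). Pressing 6 mm further.

>>> arm_command(
  deltas=[
    [0,0,0,0,0,0.2,1],
    [0,0,0,0,0,0.4,1],
    [0,0,0,0,0,0.6,1],
    [0,0,0,0,0,0.6,1],
  ],
)

```text
time_s: 13.1
tcp_pos: [0.5071, 0.3067, 0.0976]
ee_rot: [[1.0, 0.002, 0.001], [0.002, -1.0, 0.0], [0.001, -0.0, -1.0]]
wrist_force: [-1.7, -0.9, 8.1]
gripper_width: 0.706
gripper_force: 30.0
```

>>> arm_command(
  deltas=[
    [0,0,0,0,0,0,1],
    [0,0,0,0,0,0,1],
    [0,0,0,0,0,0,1],
    [0,0,0,0,0,0,1],
    [0,0,0,0,0,0,1],
    [0,0,0,0,0,0,1],
    [0,0,0,0,0,0,1],
    [0,0,0,0,0,0,1],
  ],
)

```text
time_s: 13.77
tcp_pos: [0.507, 0.3067, 0.0979]
ee_rot: [[1.0, 0.002, 0.001], [0.002, -1.0, 0.0], [0.001, -0.0, -1.0]]
wrist_force: [-2.4, -1.7, 8.2]
gripper_width: 0.704
gripper_force: 30.0
```

Held at about 8.2 N wrist (11.6 N on the seat) for over 0.6 s. I'll ease up to equilibrium, then let go.

>>> arm_command(
  deltas=[
    [0,0,0,0,0,-0.2,1],
    [0,0,0,0,0,-0.4,1],
    [0,0,0,0,0,-0.65,1],
    [0,0,0,0,0,-0.65,1],
    [0,0,0,0,0,-0.65,1],
  ],
)

```text
time_s: 14.18
tcp_pos: [0.5069, 0.3067, 0.103]
ee_rot: [[1.0, 0.001, 0.001], [0.001, -1.0, 0.001], [0.001, -0.001, -1.0]]
wrist_force: [-0.1, -0.3, 1.3]
gripper_width: 0.706
gripper_force: 30.0
```

>>> arm_command(
  deltas=[
    [0,0,0,0,0,0,0.2],
    [0,0,0,0,0,0,-0.3],
    [0,0,0,0,0,0,-1],
    [0,0,0,0,0,0,-1],
    [0,0,0,0,0,0,-1],
    [0,0,0,0,0,0,-1],
    [0,0,0,0,0,-2,-1],
    [0,0,0,0,0,-4,-1],
  ],
)

```text
time_s: 14.85
tcp_pos: [0.5058, 0.3057, 0.1419]
ee_rot: [[1.0, 0.001, -0.003], [0.001, -1.0, -0.003], [-0.003, 0.003, -1.0]]
wrist_force: [0.2, -0.0, 0.4]
gripper_width: 0.987
gripper_force: 0.0
```

>>> arm_command(
  deltas=[
    [0,0,0,0,0,-3,-1],
    [0,0,0,0,0,-4.5,-1],
    [0,0,0,-0.5,3,-4.5,-1],
    [0,0,0,-0.8,6,-4.5,-1],
    [0,0,0,-1.2,9,-4.5,-1],
    [0,0,0,-1.7,12.5,-4.5,-1],
    [0,0,0,-1.7,15.7,-4.5,-1],
    [0,0,0,-1.7,15.7,-4.5,-1],
  ],
)

```text
time_s: 15.52
tcp_pos: [0.4881, 0.1452, 0.1879]
ee_rot: [[1.0, -0.003, -0.002], [-0.003, -1.0, -0.001], [-0.002, 0.001, -1.0]]
wrist_force: [-0.2, 0.3, -1.0]
gripper_width: 0.997
gripper_force: 0.0
```

```bash
python3 - <<'E'
from h import *
c=capture("wrist"); cv2.imwrite("pics/ga2.png",c["pixels"])
E
python3 st.py
```

```text
{'time_s': 15.5667, 'tcp_pos': [0.4892, 0.1471, 0.1882], 'wrist_force': [-0.5177, 0.139, -0.2535], 'moment': [0.0332, -0.0161, -0.0283], 'gripper_width': 0.9999, 'gripper_force': 0.0}
```

View pics/ga2.png

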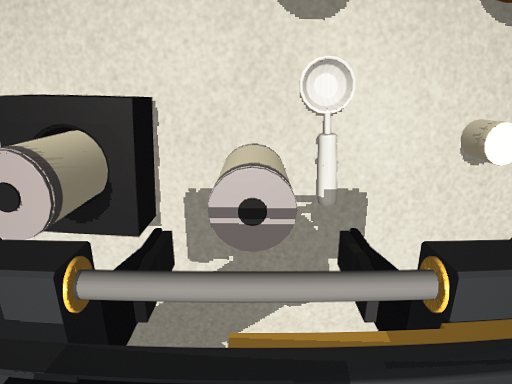

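B stands upright in the well (left), and A is centred at (252,210). Now I'll grip A and take it to the tray.

>>> arm_command(
  deltas=[
    [0,0,0,0,-0.1,3.5,-1],
    [0,0,0,0,-0.1,7,-1],
    [0,0,0,0,-0.1,9.5,-1],
    [0,0,0,0,-0.1,10.7,-1],
    [0,0,0,0,-0.1,10.7,-1],
    [0,0,0,0,-0.1,10.7,0.3],
    [0,0,0,0,-0.1,10.7,1],
    [0,0,0,0,-0.1,10.7,1],
  ],
)

```text
time_s: 16.23
tcp_pos: [0.4908, 0.1513, 0.0824]
ee_rot: [[1.0, 0.002, 0.003], [0.002, -1.0, 0.002], [0.003, -0.002, -1.0]]
wrist_force: [0.9, 0.1, -0.2]
gripper_width: 0.847
gripper_force: 0.0
```

>>> arm_command(
  deltas=[
    [0,0,0,0,0,0,1],
    [0,0,0,0,0,0,1],
    [0,0,0,0,0,0,1],
    [0,0,0,0,0,0,1],
    [0,0,0,0,0,-2,1],
    [0,0,0,0,0,-5,1],
    [0,0,0,0,0,-8,1],
    [0,0,0,0,0,-8,1],
  ],
)

```text
time_s: 16.9
tcp_pos: [0.4932, 0.1522, 0.1669]
ee_rot: [[1.0, 0.003, 0.011], [0.003, -1.0, 0.005], [0.011, -0.005, -1.0]]
wrist_force: [1.2, 0.6, -0.8]
gripper_width: 0.702
gripper_force: 29.9
```

>>> arm_command(
  deltas=[
    [0,0,0,0,0,-2.5,1],
    [0,0,0,0,0,-5,1],
    [0,0,0,0,0.5,-6.3,1],
    [0,0,0,0.5,3.5,-6.3,1],
    [0,0,0,1,7,-6.3,1],
    [0,0,0,1.5,11,-6.3,1],
    [0,0,0,2,15,-6.3,1],
    [0,0,0,2.5,19,-6.3,1],
  ],
)

```text
time_s: 17.57
tcp_pos: [0.5146, -0.041, 0.2236]
ee_rot: [[1.0, 0.002, -0.0], [0.002, -1.0, 0.0], [-0.0, -0.0, -1.0]]
wrist_force: [1.5, 0.1, -1.1]
gripper_width: 0.698
gripper_force: 29.9
```

>>> arm_command(
  deltas=[
    [0,0,0,0.5,4,0,1],
    [0,0,0,1,8,0,1],
    [0,0,0,1.5,12,0,1],
    [0,0,0,2.2,16,0,1],
    [0,0,0,3,20,0,1],
    [0,0,0,4,24,0,1],
    [0,0,0,4.5,27,0,1],
    [0,0,0,4.7,28.5,0,1],
  ],
)

```text
time_s: 18.23
tcp_pos: [0.5622, -0.3279, 0.2223]
ee_rot: [[1.0, -0.002, -0.001], [-0.002, -1.0, 0.0], [-0.001, -0.0, -1.0]]
wrist_force: [0.5, -0.6, -0.8]
gripper_width: 0.697
gripper_force: 29.9
```

>>> arm_command(
  deltas=[
    [0,0,0,0,0,0,1],
    [0,0,0,0,0,0,1],
    [0,0,0,0,0,0,1],
    [0,0,0,0,0,0,1],
  ],
)

```text
time_s: 18.57
tcp_pos: [0.5623, -0.3229, 0.2242]
ee_rot: [[1.0, 0.003, -0.0], [0.003, -1.0, 0.0], [-0.0, -0.0, -1.0]]
wrist_force: [-0.1, 0.4, -1.6]
gripper_width: 0.701
gripper_force: 29.9
```

```bash
python3 - <<'E'
from h import *
c=capture("wrist"); cv2.imwrite("pics/tr.png",c["pixels"])
uv=proj(c,[[x,y,.03] for x,y in((.636,-.272),(.636,-.382),(.365,-.265))]); print(uv.round())
E
python3 st.py
```

```text
[[203.  98.]
 [316.  98.]
 [207. 332.]]
{'time_s': 18.6167, 'tcp_pos': [0.5625, -0.3229, 0.2244], 'wrist_force': [0.4873, 1.6033, -0.8665], 'moment': [-0.0276, -0.0282, 0.0079], 'gripper_width': 0.6983, 'gripper_force': 29.9366}
```

View pics/tr.png

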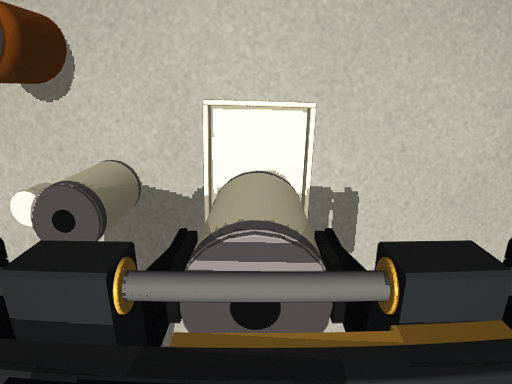

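The tray's far rim lies at (203–316, ~101), as projected, and A hangs over its far half. Lowering gently.

>>> arm_command(
  deltas=[
    [0,0,0,0,0.1,3,1],
    [0,0,0,0,0.1,6.5,1],
    [0,0,0,0,0.1,9.5,1],
    [0,0,0,0,0.1,11.5,1],
    [0,0,0,0,0.1,12.8,1],
    [0,0,0,0,0.1,13.3,1],
    [0,0,0,0,0.1,13.3,1],
    [0,0,0,0,0.1,13.3,1],
  ],
)

```text
time_s: 19.28
tcp_pos: [0.5632, -0.3251, 0.0921]
ee_rot: [[1.0, 0.002, 0.001], [0.002, -1.0, -0.001], [0.001, 0.001, -1.0]]
wrist_force: [0.7, 0.1, -1.0]
gripper_width: 0.7
gripper_force: 29.9
```

>>> arm_command(
  deltas=[
    [0,0,0,0,0,0.1,1],
    [0,0,0,0,0,0.2,1],
    [0,0,0,0,0,0.3,1],
    [0,0,0,0,0,0.3,1],
  ],
)

```text
time_s: 19.62
tcp_pos: [0.5625, -0.3255, 0.0886]
ee_rot: [[1.0, 0.001, 0.001], [0.001, -1.0, -0.0], [0.001, 0.0, -1.0]]
wrist_force: [-0.5, 0.7, -0.5]
gripper_width: 0.696
gripper_force: 29.9
```

>>> arm_command(
  deltas=[
    [0,0,0,0,0,0.1,1],
    [0,0,0,0,0,0.15,1],
    [0,0,0,0,0,0.15,1],
    [0,0,0,0,0,0.15,1],
  ],
)

```text
time_s: 19.95
tcp_pos: [0.5625, -0.3256, 0.0869]
ee_rot: [[1.0, 0.001, 0.0], [0.001, -1.0, -0.0], [0.0, 0.0, -1.0]]
wrist_force: [-1.0, 0.3, 0.2]
gripper_width: 0.702
gripper_force: 29.9
```

>>> arm_command(
  deltas=[
    [0,0,0,0,0,0.05,1],
    [0,0,0,0,0,0.05,0.2],
    [0,0,0,0,0,0.05,-0.3],
    [0,0,0,0,0,0.05,-1],
    [0,0,0,0,0,0.05,-1],
    [0,0,0,0,0,0.05,-1],
    [0,0,0,0,0,-2,-1],
    [0,0,0,0,0,-5,-1],
  ],
)

```text
time_s: 20.62
tcp_pos: [0.5601, -0.3245, 0.1328]
ee_rot: [[1.0, 0.0, -0.008], [0.001, -1.0, 0.003], [-0.008, -0.003, -1.0]]
wrist_force: [-0.1, -0.7, -1.1]
gripper_width: 0.962
gripper_force: 0.0
```

>>> arm_command(
  deltas=[
    [0,0,0,0,0,-2.8,-1],
    [0,0,0,0,0,-2.8,-1],
    [0,0,0,-0.5,-3,-2.8,-1],
    [0,0,0,-1,-7,-2.8,-1],
    [0,0,0,-1.6,-11,-2.8,-1],
    [0,0,0,-2.2,-15,-2.8,-1],
    [0,0,0,-2.2,-16.4,-2.8,-1],
    [0,0,0,-2.2,-16.4,-2.8,-1],
  ],
)

```text
time_s: 21.28
tcp_pos: [0.5399, -0.1584, 0.1645]
ee_rot: [[1.0, 0.006, 0.0], [0.006, -1.0, 0.001], [0.0, -0.001, -1.0]]
wrist_force: [-0.2, -0.3, 0.5]
gripper_width: 0.999
gripper_force: 0.0
```

>>> arm_command(
  deltas=[
    [0,0,0,0,0,0,-1],
    [0,0,0,0,0,0,-1],
  ],
)

```text
time_s: 21.45
tcp_pos: [0.5404, -0.1619, 0.1643]
ee_rot: [[1.0, 0.001, -0.0], [0.001, -1.0, -0.0], [-0.0, 0.0, -1.0]]
wrist_force: [0.7, -0.2, 0.7]
gripper_width: 0.999
gripper_force: 0.0
```

```bash
python3 st.py
python3 - <<'E'
from h import *
c=capture("wrist"); g=cv2.cvtColor(c["pixels"],cv2.COLOR_BGR2GRAY)
u=proj(c,[[.540,-.1616,.11]])[0]; a,b=u.astype(int); r=24
w=(g[b-r:b+r,a-r:a+r]<45).astype(np.uint8); n,l,st,ce=cv2.connectedComponentsWithStats(w); print(u,st.tolist(),(ce+[a-r,b-r]).round(1).tolist())
for k in range(1,n): print(ray(c,ce[k]+[a-r,b-r],.11).round(4))
E
```

```text
{'time_s': 21.45, 'tcp_pos': [0.5404, -0.1619, 0.1643], 'wrist_force': [0.6989, -0.1669, 0.7063], 'moment': [-0.024, -0.028, -0.0076], 'gripper_width': 0.9991, 'gripper_force': 0.0}
[254.4171942  223.10697181] [[0, 0, 48, 48, 1525], [10, 11, 33, 30, 779]] [[252.1, 221.4], [256.3, 224.6]]
[[ 0.539  -0.1628  0.11  ]]
```

C is at (0.539, −0.163), and the jaws are over it. Lower (8.4 cm), grip and lift.

>>> arm_command(
  deltas=[
    [0,0,0,-0.1,0,3,-1],
    [0,0,0,-0.1,0,6,-1],
    [0,0,0,-0.1,0,8.3,-1],
    [0,0,0,-0.1,0,8.3,-1],
    [0,0,0,-0.1,0,8.3,-1],
    [0,0,0,-0.1,0,8.3,0.3],
    [0,0,0,-0.1,0,8.3,1],
    [0,0,0,-0.1,0,8.3,1],
  ],
)

```text
time_s: 22.17
tcp_pos: [0.5403, -0.1618, 0.0832]
ee_rot: [[1.0, 0.001, 0.003], [0.001, -1.0, -0.0], [0.003, 0.0, -1.0]]
wrist_force: [0.3, -0.7, 0.4]
gripper_width: 0.854
gripper_force: 0.0
```

>>> arm_command(
  deltas=[
    [0,0,0,0,0,0,1],
    [0,0,0,0,0,0,1],
    [0,0,0,0,0,0,1],
    [0,0,0,0,0,0,1],
  ],
)

```text
time_s: 22.5
tcp_pos: [0.5397, -0.1615, 0.0825]
ee_rot: [[1.0, 0.002, 0.002], [0.002, -1.0, -0.0], [0.002, 0.0, -1.0]]
wrist_force: [-0.5, -0.7, 3.9]
gripper_width: 0.703
gripper_force: 30.0
```

>>> arm_command(
  deltas=[
    [0,0,0,0,0,-1,1],
    [0,0,0,0,0,-2,1],
    [0,0,0,0,0,-3,1],
    [0,0,0,0,0,-3,1],
    [0,0,0,0,0,-3,1],
    [0,0,0,0,0,-3,1],
    [0,0,0,0,0,-3,1],
    [0,0,0,0,0,-3,1],
  ],
)

```text
time_s: 23.17
tcp_pos: [0.5388, -0.1614, 0.111]
ee_rot: [[1.0, 0.001, -0.001], [0.001, -1.0, 0.0], [-0.001, -0.0, -1.0]]
wrist_force: [0.1, 0.1, -1.4]
gripper_width: 0.706
gripper_force: 30.0
```

>>> arm_command(
  deltas=[
    [0,0,0,0,0,0,1],
    [0,0,0,0,0,0,1],
  ],
)

```text
time_s: 23.33
tcp_pos: [0.539, -0.1615, 0.1112]
ee_rot: [[1.0, 0.001, -0.001], [0.001, -1.0, -0.0], [-0.001, -0.0, -1.0]]
wrist_force: [0.7, -0.5, 0.0]
gripper_width: 0.706
gripper_force: 30.0
```

C is dry too, as expected. To the near half of the tray.

>>> arm_command(
  deltas=[
    [0,0,0,0,0,-3,1],
    [0,0,0,0,0,-6,1],
    [0,0,0,-2,0,-9,1],
    [0,0,0,-4.5,2,-10,1],
    [0,0,0,-7,5,-10,1],
    [0,0,0,-8.5,8,-10,1],
    [0,0,0,-9.5,11,-10,1],
    [0,0,0,-10.1,14,-10,1],
  ],
)

```text
time_s: 24.0
tcp_pos: [0.4368, -0.3025, 0.212]
ee_rot: [[1.0, 0.001, 0.0], [0.001, -1.0, 0.0], [0.0, -0.0, -1.0]]
wrist_force: [0.9, 0.8, -1.0]
gripper_width: 0.706
gripper_force: 30.0
```

>>> arm_command(
  deltas=[
    [0,0,0,0,2.1,0,1],
    [0,0,0,0,2.1,0,1],
    [0,0,0,0,2.1,0,1],
    [0,0,0,0,2.1,0,1],
    [0,0,0,0,2.1,0,1],
  ],
)

```text
time_s: 24.42
tcp_pos: [0.4384, -0.3218, 0.2114]
ee_rot: [[1.0, 0.002, -0.0], [0.002, -1.0, 0.0], [-0.0, -0.0, -1.0]]
wrist_force: [0.5, -0.2, -0.9]
gripper_width: 0.708
gripper_force: 30.0
```

```bash
python3 st.py
python3 - <<'E'
from h import *
c=capture("wrist"); g=cv2.cvtColor(c["pixels"],cv2.COLOR_BGR2GRAY)
u=proj(c,[[.5625,-.3255,.115]])[0]; a,b=u.astype(int); r=20; print(u)
w=(g[b-r:b+r,a-r:a+r]<45).astype(np.uint8); n,l,st,ce=cv2.connectedComponentsWithStats(w)
for k in range(1,n): print(st[k],ray(c,ce[k]+[a-r,b-r],.115).round(4))
E
```

```text
{'time_s': 24.4167, 'tcp_pos': [0.4384, -0.3218, 0.2114], 'wrist_force': [0.4806, -0.243, -0.8696], 'moment': [0.0124, 0.0574, -0.0155], 'gripper_width': 0.7079, 'gripper_force': 29.9692}
[261.04673186  21.31279454]
[22  9  1  1  1] [[ 0.5695 -0.3267  0.115 ]]
[11 11  6  5  6] [[ 0.5671 -0.3212  0.115 ]]
[18 10  3  1  3] [[ 0.5689 -0.3248  0.115 ]]
[24 10 13 23 31] [[ 0.5632 -0.3341  0.115 ]]
[ 8 27  1  1  1] [[ 0.5583 -0.3176  0.115 ]]
[11 33  1  3  3] [[ 0.5539 -0.3196  0.115 ]]
[26 34  8  6 17] [[ 0.5523 -0.3324  0.115 ]]
[13 37  6  3  6] [[ 0.5513 -0.3226  0.115 ]]
[23 39  2  1  2] [[ 0.5508 -0.3278  0.115 ]]
```

>>> arm_command(
  deltas=[
    [0,0,0,0,0,3,1],
    [0,0,0,0,0,6,1],
    [0,0,0,0,0,9,1],
    [0,0,0,0,0,11,1],
    [0,0,0,0,0,11.7,1],
    [0,0,0,0,0,11.9,1],
    [0,0,0,0,0,11.9,1],
    [0,0,0,0,0,11.9,1],
  ],
)

```text
time_s: 25.13
tcp_pos: [0.4397, -0.3228, 0.0941]
ee_rot: [[1.0, 0.002, 0.003], [0.002, -1.0, -0.001], [0.003, 0.001, -1.0]]
wrist_force: [0.3, -0.1, -1.5]
gripper_width: 0.704
gripper_force: 30.0
```

>>> arm_command(
  deltas=[
    [0,0,0,0,0,0.1,1],
    [0,0,0,0,0,0.2,1],
    [0,0,0,0,0,0.3,1],
    [0,0,0,0,0,0.3,1],
    [0,0,0,0,0,0.3,1],
  ],
)

```text
time_s: 25.55
tcp_pos: [0.4384, -0.3226, 0.0898]
ee_rot: [[1.0, 0.001, 0.0], [0.001, -1.0, -0.0], [0.0, 0.0, -1.0]]
wrist_force: [-0.8, 1.0, -1.6]
gripper_width: 0.702
gripper_force: 30.0
```

>>> arm_command(
  deltas=[
    [0,0,0,0,0,0.1,1],
    [0,0,0,0,0,0.2,1],
    [0,0,0,0,0,0.2,1],
    [0,0,0,0,0,0.2,1],
  ],
)

```text
time_s: 25.88
tcp_pos: [0.4384, -0.3226, 0.0875]
ee_rot: [[1.0, 0.001, -0.0], [0.001, -1.0, -0.0], [-0.0, 0.0, -1.0]]
wrist_force: [0.9, -0.1, -1.1]
gripper_width: 0.703
gripper_force: 30.0
```

>>> arm_command(
  deltas=[
    [0,0,0,0,0,0.05,1],
    [0,0,0,0,0,0.1,1],
    [0,0,0,0,0,0.1,1],
    [0,0,0,0,0,0.1,1],
  ],
)

```text
time_s: 26.22
tcp_pos: [0.4385, -0.3227, 0.0874]
ee_rot: [[1.0, 0.002, 0.0], [0.002, -1.0, -0.0], [0.0, 0.0, -1.0]]
wrist_force: [-1.8, 0.9, 5.6]
gripper_width: 0.703
gripper_force: 30.0
```

Contact made. Release, rise and move clear towards the robot so the view is free.

>>> arm_command(
  deltas=[
    [0,0,0,0,0,-0.05,1],
    [0,0,0,0,0,-0.05,0.2],
    [0,0,0,0,0,-0.05,-0.3],
    [0,0,0,0,0,-0.05,-1],
    [0,0,0,0,0,-0.05,-1],
    [0,0,0,0,0,-0.05,-1],
    [0,0,0,0,0,-3,-1],
    [0,0,0,0,0,-6,-1],
  ],
)

```text
time_s: 26.88
tcp_pos: [0.437, -0.322, 0.145]
ee_rot: [[1.0, 0.001, -0.006], [0.001, -1.0, 0.002], [-0.006, -0.002, -1.0]]
wrist_force: [0.3, -0.4, -0.1]
gripper_width: 0.969
gripper_force: 0.0
```

>>> arm_command(
  deltas=[
    [0,0,0,0,0,-4,-1],
    [0,0,0,0,0,-8,-1],
    [0,0,0,0,-4,-10,-1],
    [0,0,0,-2,-8,-10,-1],
    [0,0,0,-4,-12,-10,-1],
    [0,0,0,-5,-16,-10,-1],
    [0,0,0,-5,-18,-10,-1],
    [0,0,0,-5,-18,-10,-1],
  ],
)

```text
time_s: 27.55
tcp_pos: [0.3869, -0.1395, 0.2468]
ee_rot: [[1.0, 0.006, 0.001], [0.006, -1.0, 0.001], [0.001, -0.001, -1.0]]
wrist_force: [-0.1, -0.5, -0.2]
gripper_width: 1.0
gripper_force: 0.0
```

>>> arm_command(
  deltas=[
    [0,0,0,0,0,0,-1],
    [0,0,0,0,0,0,-1],
    [0,0,0,0,0,0,-1],
    [0,0,0,0,0,0,-1],
  ],
)

```text
time_s: 27.88
tcp_pos: [0.3883, -0.1435, 0.2462]
ee_rot: [[1.0, -0.001, -0.001], [-0.001, -1.0, -0.0], [-0.001, 0.0, -1.0]]
wrist_force: [-0.4, -0.0, 0.4]
gripper_width: 0.998
gripper_force: 0.0
```

```bash
python3 st.py
python3 - <<'E'
from h import *
T0=np.load("top0.npy",allow_pickle=True).item(); S0=np.load("side0.npy",allow_pickle=True).item()
for n,C0 in(("top",T0),("side",S0)):
    c=capture(n); np.save(n+"1.npy",c,allow_pickle=True); g=cv2.cvtColor(c["pixels"],cv2.COLOR_BGR2GRAY)
    for P,z in(((.5625,-.3255),.115),((.4385,-.3227),.115),((.5067,.3057),.142)):
        u,v=proj(c,[[*P,z]])[0].round().astype(int); r=7 if n=="top" else 6; w0=g[max(v-r,0):v+r+1,max(u-r,0):u+r+1].astype(float)
        if w0.size<50: print(n,"out",u,v); continue
        yy,xx=np.mgrid[-r:w0.shape[0]-r,-r:w0.shape[1]-r]; w=np.clip(np.median(w0)*.75-w0,0,None)
        q=[u+(w*xx).sum()/w.sum(),v+(w*yy).sum()/w.sum()]; print(n,w.max(),ray(c,q,z).round(4))
    d=cv2.absdiff(c["pixels"],C0["pixels"]).max(2); d=cv2.medianBlur((d>35).astype(np.uint8),3)
    k,l,st,ce=cv2.connectedComponentsWithStats(d)
    for s,e in zip(st[1:],ce[1:]):
        if s[4]>25: print(" change",s.tolist(),e.round().tolist(),ray(c,e,0).round(2)[0][:2])
E
```

```text
{'time_s': 27.8833, 'tcp_pos': [0.3883, -0.1435, 0.2462], 'wrist_force': [-0.4153, -0.0038, 0.406], 'moment': [-0.0332, 0.0129, -0.0233], 'gripper_width': 0.998, 'gripper_force': 0.0}
top 33.5 [[ 0.5606 -0.3266  0.115 ]]
top 0.0 [[nan nan nan]]
top 32.5 [[0.5048 0.3041 0.142 ]]
 change [360, 174, 27, 36, 731] [374.0, 192.0] [ 0.56 -0.34]
 change [389, 179, 3, 13, 29] [390.0, 185.0] [ 0.58 -0.39]
 change [318, 190, 7, 7, 41] [321.0, 193.0] [ 0.56 -0.18]
 change [133, 194, 21, 24, 273] [141.0, 204.0] [0.53 0.35]
 change [306, 194, 23, 23, 275] [316.0, 207.0] [ 0.52 -0.16]
 change [150, 202, 14, 16, 125] [157.0, 211.0] [0.51 0.3 ]
 change [202, 209, 7, 7, 36] [205.0, 212.0] [0.5  0.16]
 change [203, 211, 84, 152, 6750] [248.0, 280.0] [0.31 0.03]
 change [279, 213, 111, 103, 5026] [337.0, 264.0] [ 0.35 -0.22]
 change [290, 223, 45, 42, 1677] [311.0, 244.0] [ 0.41 -0.15]
 change [34, 323, 62, 61, 2118] [65.0, 353.0] [0.09 0.57]
 change [0, 327, 33, 45, 944] [15.0, 349.0] [0.09 0.73]
 change [239, 356, 54, 28, 837] [269.0, 375.0] [ 0.04 -0.02]
side 40.5 [[ 0.5597 -0.326   0.115 ]]
side 10.5 [[ 0.4335 -0.325   0.115 ]]
side 84.5 [[0.5018 0.2952 0.142 ]]
 change [181, 0, 41, 14, 256] [198.0, 8.0] [1.85 2.36]
 change [149, 0, 135, 222, 11554] [217.0, 127.0] [0.79 0.49]
 change [200, 22, 14, 2, 28] [206.0, 22.0] [1.63 1.89]
 change [0, 161, 5, 9, 34] [2.0, 164.0] [0.17 0.63]
 change [199, 212, 37, 45, 607] [218.0, 240.0] [ 0.47 -0.  ]
 change [270, 215, 44, 72, 1394] [291.0, 249.0] [ 0.58 -0.12]
 change [0, 240, 12, 56, 445] [4.0, 271.0] [0.08 0.17]
 change [0, 263, 248, 115, 12219] [137.0, 323.0] [ 0.23 -0.1 ]
 change [341, 262, 52, 76, 2207] [365.0, 304.0] [ 0.58 -0.31]
 change [287, 290, 54, 86, 2808] [314.0, 337.0] [ 0.46 -0.31]<stdin>:9: RuntimeWarning: invalid value encountered in scalar divide
```

A and B check out, and no bystander shows a change. The arm hides C, so I'll swing aside and check it.

>>> arm_command(
  deltas=[
    [0,0,0,0,-4,0,-1],
    [0,0,0,0,-8,0,-1],
    [0,0,0,0,-12,0,-1],
    [0,0,0,0,-16,0,-1],
    [0,0,0,0,-20,0,-1],
    [0,0,0,0,-23,0,-1],
    [0,0,0,0,-23,0,-1],
    [0,0,0,0,-23,0,-1],
  ],
)

```text
time_s: 28.65
tcp_pos: [0.388, 0.0883, 0.2463]
ee_rot: [[1.0, 0.004, -0.001], [0.004, -1.0, -0.0], [-0.001, 0.0, -1.0]]
wrist_force: [-0.9, -0.2, 0.1]
gripper_width: 0.996
gripper_force: 0.0
```

Run:
```python
from h import *
T0=np.load("top0.npy",allow_pickle=True).item()
c=capture("top"); g=cv2.cvtColor(c["pixels"],cv2.COLOR_BGR2GRAY)
for P in((.5625,-.3255),(.4385,-.3227)):
    u,v=proj(c,[[*P,.115]])[0].round().astype(int); r=7; w0=g[v-r:v+r+1,u-r:u+r+1].astype(float)
    yy,xx=np.mgrid[-r:r+1,-r:r+1]; w=np.clip(np.median(w0)*.75-w0,0,None)
    print(w.max(),ray(c,[u+(w*xx).sum()/w.sum(),v+(w*yy).sum()/w.sum()],.115).round(4))
d=cv2.absdiff(c["pixels"],T0["pixels"]).max(2)
for n,p in(("spoon bowl",(364,290)),("spoon handle",(366,335)),("tub",(451,316)),("mug",(350,222)),("jar",(457,220))):
    u,v=(np.array(p)*.64).astype(int); print(n,(d[v-8:v+9,u-8:u+9]>35).mean().round(2))
print(sense()["wrist_force"])
```

```text
34.75 [[ 0.5607 -0.3267  0.115 ]]
33.75 [[ 0.439  -0.3233  0.115 ]]
spoon bowl 0.0
spoon handle 0.0
tub 0.0
mug 0.0
jar 0.0
[ 0.15564653  0.36832401 -0.35535114]
```

Both dry cartridges are upright in the tray, and the bystanders are unmoved. Handing in.

```bash
python3 -c "
from station import finish_job
print(finish_job())"
```

```text
the job is handed in; nothing more can be done
None
```

I handed the job in at about 29 s: the soaked cartridge, cart_b at 3.4 N, was pressed on its seat with about 11.6 N (8.2 N at the wrist) for over half a second and released in the well, both dry ones stand upright in the tray, and the final top picture showed no change at the spoon, tub, mug or jar.

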